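Clamp the chair slat in the jig

TASK

Clamp the chair slat in the jig: swing the aluminium keeper bar shut over it, fully home past its detent, then tighten the three orange lever bolts clockwise to their end stops, the centre one first and only then the two outer ones. Leave the slat lying in place against the fence, do not disturb the other things on the jig and bench, and let go of everything at the end.

Things in the scene. Friction and masses are not known exactly. Their poses are not given: they have to be found in the camera images.
- jig: Plywood jig fixed to the bench, board 200 (x) x 430 (y) x 15 mm; origin on the bench under its centre; x points away from the robot, y left along the board, z up. A dark fence (x -11 to +20 mm, top at 40 mm) runs along y; bolts stand in it at x 0, y +110, -10, -130 mm. Two front stops (x -58 to -46, y -130 to -90 and 50 to 90 mm) are 25 mm high.
- slat: Brown wooden chair slat being held, 30 (x) x 300 (y) x 21 (z) mm, lying loose on the jig's board against the front of the fence, top 36 mm above the bench; origin at the centre of its underside.
- keeper (a joint): Angle (rad) of the aluminium keeper bar on its upright hinge pin. 0 = shut: parallel to the jig's y, over fence and slat, at its stop. Grows as the free end swings towards the robot (-x of the jig); starts at 0.35 to 0.65. Slight friction; a spring-ball detent must be pushed over in the last 0.04 rad (about 1 N m).
- keeper_hinge (a point): Hinge axis (vertical) of the keeper bar, 47 mm above the bench, at jig x 0, y +185 mm. The bar is 380 mm long, 62 mm wide, 10 mm thick, 42 to 52 mm above the bench. Its straight front edge (robot side, the one to push) runs 48 mm in front of the hinge axis, its slotted rear edge 14 mm behind it; the slots slip round the bolt shanks.
- keeper_end (a point): Middle of the top face at the bar's free end: 370 mm from the hinge along the bar, on the bar's centre line, which runs 17 mm to the front side of the hinge axis.
- bolt_left (a joint): Angle of the left (nearest the bar's hinge) bolt, rad: 0 = fully loose, grows as it turns clockwise seen from above, 1.9 = tight at its end stop, where its lever points along the jig's +y axis (towards the bar's hinge). Starts at 0 to 0.5, lever pointing towards the robot side. Stays where it is left (friction 0.07 N m).
- bolt_left_hub (a point): On the vertical axis of the left (nearest the bar's hinge) bolt at mid height of its lever, 81 mm above the bench. The orange captive bolt knob has a hub of 15 mm radius (54 to 88 mm above the bench) and one flat lever arm 12 mm wide and 12 mm high (75 to 87 mm above the bench).
- bolt_left_tip (a point): Centre of the ball (radius 9 mm) at the end of the left (nearest the bar's hinge) bolt's lever, 55 mm from its axis, 81 mm above the bench.
- bolt_mid (a joint): Angle of the centre bolt, rad: 0 = fully loose, grows as it turns clockwise seen from above, 1.9 = tight at its end stop, where its lever points along the jig's +y axis (towards the bar's hinge). Starts at 0 to 0.5, lever pointing towards the robot side. Stays where it is left (friction 0.07 N m).
- bolt_mid_hub (a point): On the vertical axis of the centre bolt at mid height of its lever, 81 mm above the bench. The orange captive bolt knob has a hub of 15 mm radius (54 to 88 mm above the bench) and one flat lever arm 12 mm wide and 12 mm high (75 to 87 mm above the bench).
- bolt_mid_tip (a point): Centre of the ball (radius 9 mm) at the end of the centre bolt's lever, 55 mm from its axis, 81 mm above the bench.
- bolt_right (a joint): Angle of the right (nearest the bar's free end) bolt, rad: 0 = fully loose, grows as it turns clockwise seen from above, 1.9 = tight at its end stop, where its lever points along the jig's +y axis (towards the bar's hinge). Starts at 0 to 0.5, lever pointing towards the robot side. Stays where it is left (friction 0.07 N m).
- bolt_right_hub (a point): On the vertical axis of the right (nearest the bar's free end) bolt at mid height of its lever, 81 mm above the bench. The orange captive bolt knob has a hub of 15 mm radius (54 to 88 mm above the bench) and one flat lever arm 12 mm wide and 12 mm high (75 to 87 mm above the bench).
- bolt_right_tip (a point): Centre of the ball (radius 9 mm) at the end of the right (nearest the bar's free end) bolt's lever, 55 mm from its axis, 81 mm above the bench.
- sanding_block: Cork sanding block 45 x 100 x 28 mm, loose on the jig's board behind the fence; origin at the centre of its underside.
- pencil: Flat red carpenter's pencil 14 x 160 x 8 mm, loose on the jig's board behind the fence; origin at the centre of its underside.
- glue: Yellow glue bottle, 60 mm diameter, 170 mm high, standing on the bench to the left; origin at the centre of its base.
- bench_plane: Steel bench plane, 240 x 60 mm, about 105 mm high, standing on the bench to the right; origin at the centre of its sole.
- mallet: Wooden mallet lying on the bench, 345 mm long, head 110 x 60 x 65 mm; origin under the middle, handle towards its -x.
- screw_tin: Round open steel tin, 80 mm diameter, 50 mm high, on the bench to the right; origin at the centre of its base.

How it is judged:
On the way, in this order (a step that is already met when the one before it is completed fails the run):
1. the keeper bar is fully shut in its detent while all three bolts are still loose (value of joint keeper below 0.015 rad and value of joint each of bolt_left, bolt_mid, bolt_right below 1.2 rad), for 0.2 s.
2. the centre bolt is tight at its end stop while both outer bolts are still loose and the bar is shut (value of joint keeper below 0.015 rad and value of joint bolt_mid above 1.8 rad and value of joint each of bolt_left, bolt_right below 1.2 rad), for 0.2 s.
At the end, for the whole second after the job is handed in: The keeper bar is within 0.015 rad of shut, all three bolts within 0.1 rad of their end stops, and the slat rests on the jig's board against or within about 8 mm of the fence (lengthwise no farther than about 30 mm from where it can start) (value of joint keeper below 0.015 rad and value of joint each of bolt_left, bolt_mid, bolt_right above 1.8 rad and x of slat in the frame of jig between -0.036 and -0.02 m and y of slat in the frame of jig between -0.05 and 0.02 m and z of slat in the frame of jig below 0.02 m and linear speed of slat below 0.02 m/s); the robot touches nothing.
It fails at once if the sanding block or the pencil on the jig is shifted by more than 30 mm or knocked over (distance of any of sanding_block, pencil from where it was at the start of the episode above 0.03 m or angle between any of sanding_block, pencil's own z axis and vertical above 0.5 rad).
It fails at once if the glue bottle or the mallet is shifted by more than 30 mm or knocked over (distance of any of glue, mallet from where it was at the start of the episode above 0.03 m or angle between any of glue, mallet's own z axis and vertical above 0.5 rad).
It fails at once if the bench plane or the screw tin is shifted by more than 30 mm or knocked over (distance of any of bench_plane, screw_tin from where it was at the start of the episode above 0.03 m or angle between any of bench_plane, screw_tin's own z axis and vertical above 0.5 rad).
It also fails if it takes over 64 s, if anything falls off the work surface, if the arm or the gripper's body presses on something with over 40 N, if the wrist force passes 120 N, or if a joint passes its speed limit or range.

ROBOT

A 6-joint arm with a two-finger parallel gripper is mounted at the origin on the work surface. World frame = base frame: x ahead of the robot, y to its left, z up, the work surface at z = 0. Lengths are in m, angles in rad, forces in N, time in s.
With the tool pointing down it reaches from about 0.35 to 0.95 m from the base axis. Payload 17.4 kg.
Tool frame: the origin (TCP) lies midway between the tips of the shut fingers; the grasp point (between the pads) lies arm.grip_depth behind it (arm.grip_depth is the distance from the TCP to the grasp point, in m); z points along the fingers, y is the line along which they close (so a half turn about z gives the same grasp; the last joint's range is limited). The gripper opens to 93 mm and grips with 3 to 60 N. Pads are 15 mm wide; open, the fingers measure 128 mm over their backs; the gripper's body (75 mm by 188 mm) begins 65 mm behind the grasp point.
Start: joints at [-1.327, 0.116, 1.442, -0, 1.584, -0.038], TCP at [0.188, -0.648, 0.219] pointing down, gripper open.
Joint ranges: [-2.83, 2.83], [-0.83, 2.19], [0.07, 2.5], [-1.14, 4.28], [0.01, 3], [-2.97, 2.97]. Speed limits (rad/s): [1.89, 1.89, 2.22, 3.14, 3.14, 3.14].

INTERFACE

Orientations are given as a unit quaternion [w, x, y, z].
In Python, from rig import arm gives the robot as it stands. The module is installed in compiled form; this text tells all that it offers.
- The arm moves only by the shell command python3 -m handwheel 'ROWS' [FORCE]. ROWS is JSON, one flat list of numbers, 7 for each row, row after row: the turn, a rotation vector about the tool's x, y, z in rad, then the shift along the tool's x, y, z in m, then the opening, from 0 (shut) to 1 (fully open). In form: [ax, ay, az, dx, dy, dz, claw, ax, ay, az, dx, dy, dz, claw, ...]. A call has 1 to 10 rows; each row shifts and turns the commanded pose from where the row before left it, along the tool's axes as they then stand; what a row does not reach is not made up. A row lasts 1/10 s, in which the tool goes at most 50 mm and 8.59 degrees, less where a joint would pass 70% of its speed; a pose out of reach is approached as far as the arm can. A call with a gripper value outside its range is refused whole. The fingers move at their own pace and stop on an object; FORCE is the grip in N (left out, the last holds). Time passes only in rows, so rows that do not move let the fingers close. It gives the time, the measured TCP pose, the force, the opening and the grip force at its end, in the units of the state.
- arm.read_state(): the state, without advancing time (a new reading comes with each control period).
- arm.grab_frame(name): name is "scene" or "top" or "wrist"; returns a dict with "frame" (420x560x3 uint8, red, green, blue), "depth" (420x560 float32, m along the optical axis (not along the pixel's ray), 0 where there is no reading), "K" (3x3 intrinsics, pixels), "k1" (the pictures are not rectified: a ray, as slopes to the right and down, at radius r is drawn at 1 + k1 r^2 times it, then the intrinsics apply), "R" (3x3) and "t" (3): a world point X has camera coordinates R X + t. Camera axes: x right, y down, z forward; pixel columns grow to the right and rows downward; lengths in m; the calibration is good to about 2 mm. A picture is of the moment at which its call begins.
- arm.hand_in(): hands the job in; it is judged then, once.
The state is a dict: "time": time; "joint_positions": joint angles; "joint_velocities": joint speeds; "effort": joint torques, N m; "ee_pos": TCP position; "tool_rot": TCP orientation; "wrist_force": force on the tool from outside, world axes, zero at the start; "ft_torque": the same for the moment, N m; "width": finger opening in m; "grip_force": force on a finger pad.
Only numpy, scipy, OpenCV 4.12 (cv2) and the standard library are available. Lean on these libraries where they do the work, as an engineer would, in place of code of your own. Each camera call takes 0.05 s, during which the arm holds its last target. There are 200 camera calls.

## Working session

There is one attempt and no reset: what is moved stays moved. The work goes in short steps, Python scripts to look and compute and a shell command to move; the robot and the scene stay as the last step left them, time stands still between calls to the robot, and variables do not carry over. Pictures are saved under pics/ and viewed, at most 10 in all, crops included, and the job is handed in when it is done.

```bash
mkdir -p pics; cat > h.py <<'E'
import numpy as np, cv2
from rig import arm
def snap(n,f):
    g=arm.grab_frame(n); cv2.imwrite('pics/%s.png'%f,g['frame'][:,:,::-1]); np.savez('%s.npz'%f,**{k:v for k,v in g.items()}); return g
def ray(g,u,v):
    K=np.array(g['K']); x=(u-K[0,2])/K[0,0]; y=(v-K[1,2])/K[1,1]; a,b=x,y
    for _ in range(20):
        s=1+float(g['k1'])*(a*a+b*b); a,b=x/s,y/s
    return np.array([a,b,1.])
def at_z(g,u,v,z):
    R=np.array(g['R']);t=np.array(g['t']); c=-R.T@t; d=R.T@ray(g,u,v); return c+d*(z-c[2])/d[2]
def by_depth(g,u,v):
    R=np.array(g['R']);t=np.array(g['t']); return R.T@(ray(g,u,v)*float(g['depth'][int(v),int(u)])-t)
E
python3 - <<'E'
from h import *
for n in('top','scene'):
    g=snap(n,n+'0'); print(n,-np.array(g['R']).T@g['t'])
s=arm.read_state(); print(s['ee_pos'],s['tool_rot'],s['wrist_force'],s['width'],arm.grip_depth)
E
```

```text
top [0.36561191 0.02727968 1.39490673]
scene [ 0.96908986 -0.34379654  1.10388368]
[ 0.18763863 -0.64820981  0.21801047] [-5.00931927e-04  9.90090725e-01  1.40428266e-01 -8.18505873e-05] [ 0.37979299 -0.01584502  0.2994557 ] 0.09340236087561526 0.0188
```

View pics/top0.png

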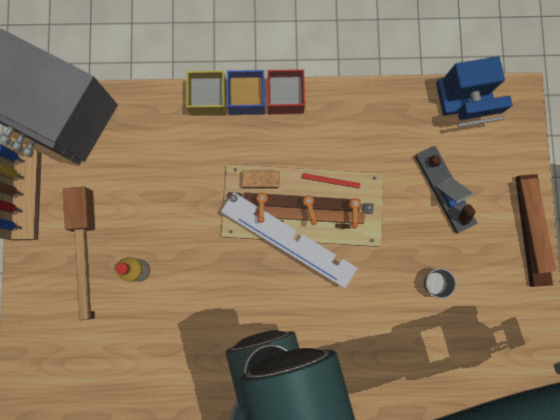

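View pics/scene0.png

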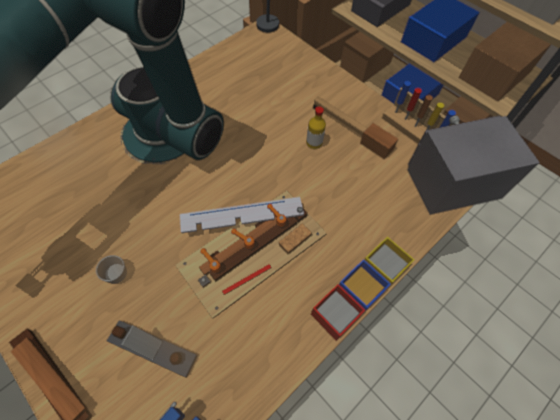

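The top view shows the jig's board spanning about (222..383, 165..245) with the hinge near (233,198) and the bar's free end near (345,275). The bolt hubs are near (262,197), (308,201) and (355,204). I'll enlarge this area.

```bash
python3 - <<'E'
import cv2
i=cv2.imread('pics/top0.png')[160:292,214:390]; cv2.imwrite('pics/c0.png',cv2.resize(i,None,fx=4.5,fy=4.5,interpolation=cv2.INTER_CUBIC))
E
```

```text
(no output)
```

View pics/c0.png

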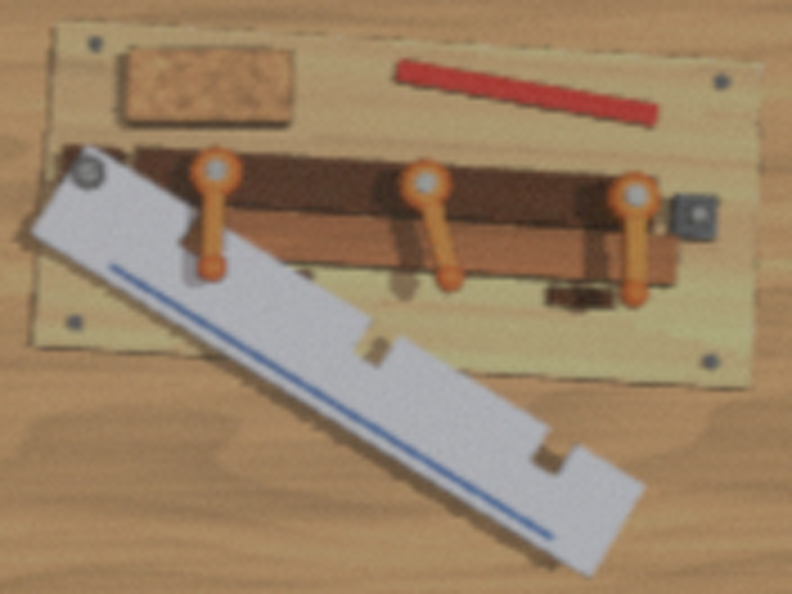

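The crop shows the hub caps at (217,170), (426,183) and (635,196), and the lever balls at (212,267), (451,278) and (633,293). The hinge is at (88,171), and the bar's end corners are at (645,486) and (590,576).

```bash
cat >> h.py <<'E'
def cp(g,x,y,z): return at_z(g,x/4.5+214-.4,y/4.5+160-.4,z)
E
python3 - <<'E'
from h import *
g=dict(np.load('top0.npz'))
P=dict(hl=(217,170,.09),hm=(426,183,.09),hr=(635,196,.09),tl=(212,267,.085),tm=(451,278,.085),tr=(633,293,.085),hinge=(88,171,.055),er=(645,486,.052),ef=(590,576,.052),f0=(33,233,.052))
Q={k:cp(g,*v) for k,v in P.items()}
for k in Q: print(k,Q[k].round(4))
# fit jig pose from hubs+hinge
J=np.array([[0,.11],[0,-.01],[0,-.13],[0,.185]]);W=np.array([Q[k][:2] for k in('hl','hm','hr','hinge')])
Jc=J-J.mean(0);Wc=W-W.mean(0)
th=np.arctan2((Jc[:,0]*Wc[:,1]-Jc[:,1]*Wc[:,0]).sum(),(Jc*Wc).sum())
R=np.array([[np.cos(th),-np.sin(th)],[np.sin(th),np.cos(th)]]);t=W.mean(0)-R@J.mean(0)
print('jig',t,th,'res',(W-J@R.T-t).round(4))
for k in Q: print(k,'jig',(R.T@(Q[k][:2]-t)).round(4))
e=R.T@((Q['er']-Q['ef'])[:2]); d=R.T@((Q['ef']-Q['f0'])[:2]); print('keeper',np.arctan2(-d[0],-d[1]),np.arctan2(-e[1],e[0]),np.linalg.norm(e),np.linalg.norm(d))
for a,b in(('hl','tl'),('hm','tm'),('hr','tr')):
    v=R.T@(Q[b]-Q[a])[:2]; print(a,'bolt',1.9-(np.arctan2(v[0],v[1])%(2*np.pi)-0 if 0 else (-np.arctan2(v[0],v[1]))),np.linalg.norm(v))
E
```

```text
hl [0.5877 0.0476 0.09  ]
hm [ 0.578  -0.0711  0.09  ]
hr [ 0.5682 -0.1898  0.09  ]
tl [0.5327 0.0515 0.085 ]
tm [ 0.5239 -0.0842  0.085 ]
tr [ 0.5133 -0.1873  0.085 ]
hinge [0.5945 0.1235 0.055 ]
er [ 0.4051 -0.1952  0.052 ]
ef [ 0.3544 -0.1616  0.052 ]
f0 [0.5589 0.1561 0.052 ]
jig [ 0.57887882 -0.0610599 ] -0.0831564537391888 res [[-0.0003 -0.0009]
 [-0.0001 -0.0001]
 [ 0.0002  0.0008]
 [ 0.0002  0.0002]]
hl jig [-0.0002  0.109 ]
hm jig [-0.0001 -0.0101]
hr jig [ 1.000e-04 -1.291e-01]
tl jig [-0.0553  0.1083]
tm jig [-0.0529 -0.0276]
tr jig [-0.0548 -0.1312]
hinge jig [0.0002 0.1852]
er jig [-0.162  -0.1481]
ef jig [-0.2154 -0.1188]
f0 jig [-0.0379  0.2148]
keeper 0.4888589026154254 0.5018604786110105 0.06083720007916553 0.37783934022372406
hl bolt 0.31590465516528976 0.055081747490516524
hm bolt 0.009321162377210923 0.055646679152520334
hr bolt 0.2916079307948025 0.05496407525254704
```

```bash
python3 -m handwheel '[0,0,0.125,0,0,0,0, 0,0,0.12,0,0,0,0, 0,0,0.12,0,0,0,0, 0,0,0,0,0,0,0]' 20
cat >> h.py <<'E'
TH=-.08316; JR=np.array([[np.cos(TH),-np.sin(TH)],[np.sin(TH),np.cos(TH)]]); JT=np.array([.5789,-.0611])
def tojig():
    s=arm.read_state(); p=np.array(s['ee_pos']); q=s['tool_rot']
    from scipy.spatial.transform import Rotation as Ro
    M=Ro.from_quat([q[1],q[2],q[3],q[0]]).as_matrix(); x=M[:,0]
    print('t',s['time'],'jig',(JR.T@(p[:2]-JT)).round(4),p[2].round(4),'yaw err',round(np.arctan2(x[1],x[0])-TH,4),'z',M[:,2].round(4),'F',np.round(s['wrist_force'],1))
    return np.r_[JR.T@(p[:2]-JT),p[2]]
def plan(W):   # waypoints in jig frame -> shifts in tool x,y,z (tool x=jig x, y=-jig y, z=-z)
    p=tojig()
    for w in W:
        w=np.array(w); d=w-p; print('%.4f,%.4f,%.4f'%(d[0],-d[1],-d[2]), '-> jig',w.round(4)); p=w
E
python3 - <<'E'
from h import *
def kc(k,gap,r=.27):
    e=np.array([0,.185])+r*np.array([-np.sin(k),-np.cos(k)])+.048*np.array([-np.cos(k),np.sin(k)])
    n=np.array([np.cos(k),-np.sin(k)]); e=e-n*gap; return e-[.0075,-.0175]
W=[[*kc(.495,.03),.21],[*kc(.495,.03),.043],[*kc(.495,0),.043]]
for k in (.4,.3,.2,.1,.05,0): W.append([*kc(k,0),.043])
plan(W)
E
```

```text
time: 0.5
ee_pos: [0.1877, -0.6483, 0.2182]
tool_rot: [-0.0, 0.999, -0.043, -0.0]
wrist_force: [0.4, -0.2, -0.6]
width: 0.0656
grip_force: 0.0
t 0.5 jig [-0.3411 -0.6176] 0.2182 yaw err -0.0022 z [-2.e-04  7.e-04 -1.e+00] F [ 0.4 -0.2 -0.6]
0.1367,-0.6196,0.0082 -> jig [-0.2044  0.002   0.21  ]
0.0000,-0.0000,0.1670 -> jig [-0.2044  0.002   0.043 ]
0.0264,0.0143,-0.0000 -> jig [-0.178  -0.0123  0.043 ]
0.0211,0.0152,-0.0000 -> jig [-0.1569 -0.0275  0.043 ]
0.0237,0.0138,-0.0000 -> jig [-0.1331 -0.0413  0.043 ]
0.0250,0.0113,-0.0000 -> jig [-0.1082 -0.0526  0.043 ]
0.0260,0.0088,-0.0000 -> jig [-0.0822 -0.0614  0.043 ]
0.0133,0.0034,-0.0000 -> jig [-0.0689 -0.0648  0.043 ]
0.0134,0.0027,-0.0000 -> jig [-0.0555 -0.0675  0.043 ]
```

```bash
python3 -m handwheel '[0,0,0,0.008,-0.04,0,0, 0,0,0,0.008,-0.04,0,0, 0,0,0,0.008,-0.04,0,0, 0,0,0,0.008,-0.04,0,0, 0,0,0,0.008,-0.04,0,0, 0,0,0,0.008,-0.04,0,0, 0,0,0,0.008,-0.04,0,0, 0,0,0,0.008,-0.04,0,0]'; python3 -m handwheel '[0,0,0,0.009,-0.037,0,0, 0,0,0,0.009,-0.037,0,0, 0,0,0,0.009,-0.037,0,0, 0,0,0,0.009,-0.037,0,0, 0,0,0,0.009,-0.037,0,0, 0,0,0,0.009,-0.037,0,0, 0,0,0,0.009,-0.037,0,0, 0,0,0,0.009,-0.037,0,0, 0,0,0,0,0,0,0]'; python3 -c "
from h import *
plan([[-.2044,.002,.043]])"
```

```text
time: 1.3
ee_pos: [0.2781, -0.3332, 0.2185]
tool_rot: [0.0, 0.999, -0.04, 0.0]
wrist_force: [0.8, -0.7, 0.2]
width: 0.003
grip_force: 0.0
time: 2.2
ee_pos: [0.375, -0.0424, 0.2186]
tool_rot: [-0.0, 0.999, -0.037, 0.0]
wrist_force: [0.4, -0.6, -0.4]
width: 0.0007
grip_force: 0.0
t 2.2 jig [-0.2047  0.0017] 0.2186 yaw err 0.009 z [ 2.e-04  8.e-04 -1.e+00] F [ 0.4 -0.6 -0.4]
0.0003,-0.0003,0.1756 -> jig [-0.2044  0.002   0.043 ]
```

```bash
python3 -m handwheel '[0,0,0.009,0,0,0.03,0, 0,0,0,0,0,0.04,0, 0,0,0,0,0,0.04,0, 0,0,0,0,0,0.035,0, 0,0,0,0,0,0.02,0, 0,0,0,0,0,0.0106,0, 0,0,0,0,0,0,0]'; python3 -c "
from h import *
tojig(); snap('wrist','w1'); g=snap('top','top1')"
```

```text
time: 2.9
ee_pos: [0.3738, -0.0461, 0.0422]
tool_rot: [-0.0, 0.999, -0.045, -0.001]
wrist_force: [-0.1, 0.3, 1.3]
width: 0.0006
grip_force: 0.0
t 2.9 jig [-0.2056 -0.0021] 0.0422 yaw err -0.0078 z [-1.7e-03  3.0e-04 -1.0e+00] F [-0.1  0.3  1.3]
```

View pics/w1.png

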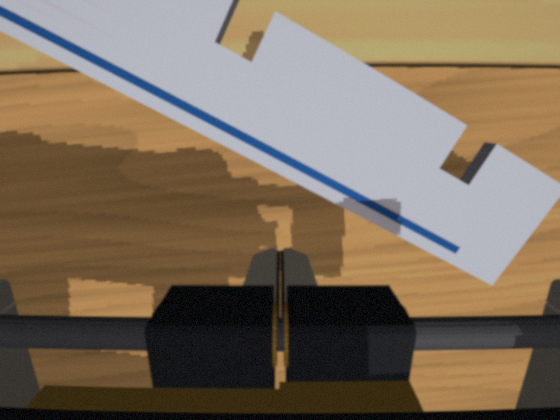

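The wrist view shows the shut finger tips at about (280,255), just in front of the bar's front edge and touching nothing. I'll push the bar now.

```bash
python3 -m handwheel '[0,0,0,0.014,0.006,0,0, 0,0,0,0.014,0.006,0,0, 0,0,0,0.021,0.015,0,0, 0,0,0,0.024,0.014,0,0, 0,0,0,0.025,0.012,0,0, 0,0,0,0.013,0.006,0,0, 0,0,0,0.013,0.006,0,0, 0,0,0,0,0,0,0]'; python3 -c "
from h import *
plan([[-.0555,-.073,.043]])"
```

```text
time: 3.8
ee_pos: [0.4934, -0.1228, 0.0443]
tool_rot: [0.0, 0.999, -0.046, 0.001]
wrist_force: [-0.0, 0.1, 0.0]
width: 0.0008
grip_force: 0.0
t 3.8 jig [-0.0801 -0.0686] 0.0443 yaw err -0.0089 z [ 1.4e-03 -5.0e-04 -1.0e+00] F [-0.   0.1  0. ]
0.0246,0.0044,0.0013 -> jig [-0.0555 -0.073   0.043 ]
```

```bash
python3 -m handwheel '[0,0,0,0.006,0.002,0.001,0, 0,0,0,0.006,0.001,0,0, 0,0,0,0.005,0,0,0, 0,0,0,0.004,0,0,0, 0,0,0,0,0,0,0]'; python3 -m handwheel '[0,0,0,0.004,0,0,0, 0,0,0,0,0,0,0]'; python3 -c "
from h import *
tojig(); snap('top','top2')
i=cv2.imread('pics/top2.png')[160:292,214:390]; cv2.imwrite('pics/c2.png',cv2.resize(i,None,fx=4.5,fy=4.5,interpolation=cv2.INTER_CUBIC))"
```

```text
time: 4.3
ee_pos: [0.5129, -0.1268, 0.0422]
tool_rot: [0.0, 0.999, -0.046, 0.0]
wrist_force: [0.4, -0.0, 0.6]
width: 0.0003
grip_force: 0.0
time: 4.5
ee_pos: [0.5169, -0.1272, 0.0421]
tool_rot: [-0.0, 0.999, -0.046, 0.0]
wrist_force: [0.0, -0.4, -0.2]
width: 0.0003
grip_force: 0.0
t 4.5 jig [-0.0563 -0.071 ] 0.0421 yaw err -0.0089 z [ 4.e-04  1.e-04 -1.e+00] F [ 0.  -0.4 -0.2]
```

View pics/c2.png

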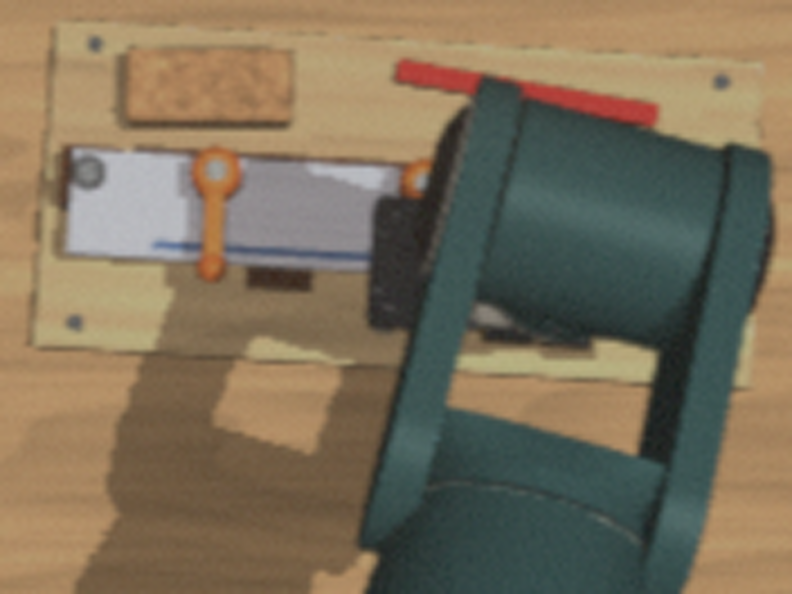

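The bar is almost parallel to the fence, with its front edge running from (70,253) to (370,268), but there is no contact force yet. I'll push in small steps.

```bash
for i in 1 2 3; do :; done; python3 -m handwheel '[0,0,0,0.003,0,0,0, 0,0,0,0,0,0,0]' | grep -E 'pos|force'; python3 -m handwheel '[0,0,0,0.003,0,0,0, 0,0,0,0,0,0,0]'| grep -E 'pos|force'; python3 -m handwheel '[0,0,0,0.002,0,0,0, 0,0,0,0,0,0,0]'| grep -E 'pos|force'; python3 -c "
from h import *
tojig()"
```

```text
ee_pos: [0.5179, -0.1272, 0.0419]
wrist_force: [-19.2, 1.9, 11.4]
grip_force: 9.8
ee_pos: [0.5182, -0.1273, 0.0418]
wrist_force: [-47.8, 4.5, 29.6]
grip_force: 24.0
ee_pos: [0.5184, -0.1273, 0.0417]
wrist_force: [-65.6, 7.5, 41.5]
grip_force: 33.3
t 5.15 jig [-0.0548 -0.071 ] 0.0417 yaw err -0.0089 z [-0.0161  0.0022 -0.9999] F [-65.6   7.5  41.5]
```

```bash
python3 -m handwheel '[0,0,0,-0.008,0,0,0, 0,0,0,-0.02,0,0,0, 0,0,0,-0.02,0,0,0, 0,0,0,-0.02,0,-0.03,0, 0,0,0,-0.04,0,-0.04,0, 0,0,0,-0.04,0,-0.03,0, 0,0,0,-0.04,0,-0.02,0, 0,0,0.009,0,0,0,0]'; python3 -c "
from h import *
tojig(); snap('top','top3')
i=cv2.imread('pics/top3.png')[160:292,214:390]; cv2.imwrite('pics/c3.png',cv2.resize(i,None,fx=4.5,fy=4.5,interpolation=cv2.INTER_CUBIC))"
```

```text
time: 5.95
ee_pos: [0.3404, -0.1111, 0.1616]
tool_rot: [0.001, 0.999, -0.051, 0.004]
wrist_force: [-0.6, -0.2, -0.6]
width: 0.0004
grip_force: 0.0
t 5.95 jig [-0.2335 -0.0697] 0.1616 yaw err -0.0187 z [ 0.0077 -0.0032 -1.    ] F [-0.6 -0.2 -0.6]
```

View pics/c3.png

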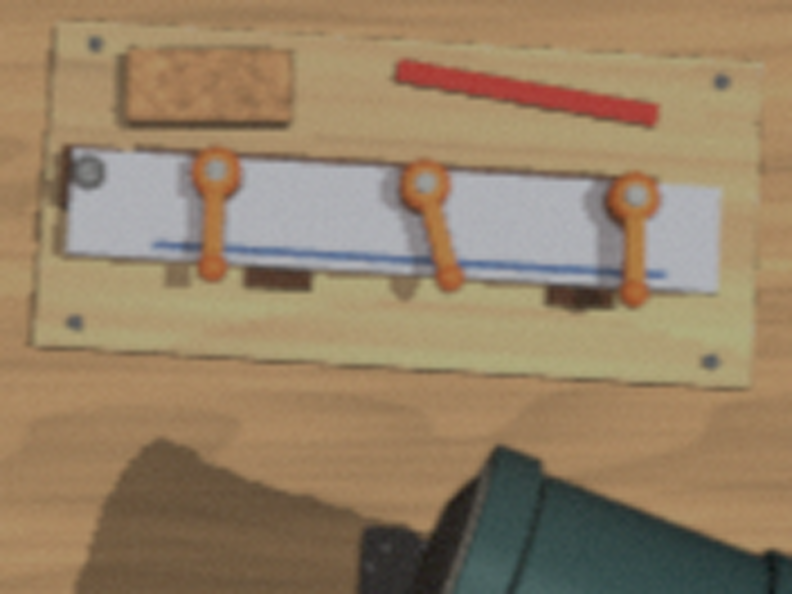

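The bar lies parallel to the row of hubs and is shut: its rear edge has slope 0.061 against 0.062 for the hubs. The levers and loose items have not moved. Next is the centre bolt.

```bash
cat >> h.py <<'E'
def bolt(yh,q0,z=.068,over=.0):
    W=[]
    for i,a in enumerate(np.linspace(1.9-q0,-over,11)):
        f=i/10; u=np.array([-np.sin(a),np.cos(a)]); m=np.array([np.cos(a),np.sin(a)])
        c=np.array([0,yh])+(.043+.012*f)*u-(.006+.003*f)*m-[.0075,.0175]
        if i==0: W+=[[*(c-[0,.015]),.12],[*(c-[0,.015]),z]]
        W.append([*c,z])
    plan(W)
E
python3 -c "
from h import *
bolt(-.01,.01)"
```

```text
t 6.0 jig [-0.2323 -0.0697] 0.1596 yaw err -0.0198 z [ 0.0057 -0.0022 -1.    ] F [0.6 0.4 0. ]
0.1858,-0.0080,0.0396 -> jig [-0.0464 -0.0617  0.12  ]
0.0000,-0.0000,0.0520 -> jig [-0.0464 -0.0617  0.068 ]
0.0000,-0.0150,-0.0000 -> jig [-0.0464 -0.0467  0.068 ]
-0.0041,-0.0072,-0.0000 -> jig [-0.0505 -0.0395  0.068 ]
-0.0027,-0.0081,-0.0000 -> jig [-0.0532 -0.0314  0.068 ]
-0.0012,-0.0087,-0.0000 -> jig [-0.0544 -0.0228  0.068 ]
0.0005,-0.0090,-0.0000 -> jig [-0.0539 -0.0138  0.068 ]
0.0023,-0.0089,-0.0000 -> jig [-0.0516 -0.0049  0.068 ]
0.0040,-0.0086,-0.0000 -> jig [-0.0476  0.0037  0.068 ]
0.0057,-0.0078,-0.0000 -> jig [-0.0419  0.0115  0.068 ]
0.0072,-0.0068,-0.0000 -> jig [-0.0347  0.0183  0.068 ]
0.0086,-0.0054,-0.0000 -> jig [-0.0262  0.0237  0.068 ]
0.0097,-0.0038,-0.0000 -> jig [-0.0165  0.0275  0.068 ]
```

```bash
python3 -m handwheel '[0,0,-0.019,0.03,-0.002,0,0, 0,0,0,0.04,-0.002,0,0, 0,0,0,0.04,-0.002,0,0, 0,0,0,0.04,-0.002,0,0, 0,0,0,0.036,0,0.01,0, 0,0,0,0,0,0.03,0, 0,0,0,0,0,0,0, 0,0,0,0,0,0,0]'; python3 -c "
from h import *
plan([[-.0464,-.0617,.068]])"
```

```text
time: 6.8
ee_pos: [0.5277, -0.1187, 0.1163]
tool_rot: [-0.0, 0.999, -0.041, -0.001]
wrist_force: [0.4, 0.0, 0.6]
width: 0.0005
grip_force: 0.0
t 6.8 jig [-0.0462 -0.0617] 0.1163 yaw err 0.0012 z [-2.6e-03  8.0e-04 -1.0e+00] F [0.4 0.  0.6]
-0.0002,0.0000,0.0483 -> jig [-0.0464 -0.0617  0.068 ]
```

```bash
python3 -m handwheel '[0,0,0,0,0,0.02,0, 0,0,0,0,0,0.02,0, 0,0,0,0,0,0.007,0, 0,0,0,0,0,0,0, 0,0,0,0,-0.01,0,0, 0,0,0,-0.001,-0.005,0,0, 0,0,0,-0.003,-0.007,0,0, 0,0,0,-0.003,-0.008,0,0, 0,0,0,-0.001,-0.009,0,0, 0,0,0,0,-0.009,0,0]'; python3 -c "
from h import *
tojig()"
python3 -m handwheel '[0,0,0,0.002,-0.009,0,0, 0,0,0,0.004,-0.009,0,0, 0,0,0,0.006,-0.008,0,0, 0,0,0,0.007,-0.007,0,0, 0,0,0,0.008,-0.005,0,0, 0,0,0,0,0,0,0]'; python3 -c "
from h import *
plan([[-.0165,.0275,.068]])"
```

```text
time: 7.8
ee_pos: [0.524, -0.0697, 0.0707]
tool_rot: [0.0, 0.999, -0.041, 0.0]
wrist_force: [1.6, -2.6, -0.7]
width: 0.0006
grip_force: 1.2
t 7.8 jig [-0.054  -0.0131] 0.0707 yaw err 0.001 z [ 6.e-04 -2.e-04 -1.e+00] F [ 1.6 -2.6 -0.7]
time: 8.4
ee_pos: [0.5546, -0.034, 0.0701]
tool_rot: [-0.0, 0.999, -0.041, -0.0]
wrist_force: [1.1, -1.0, -0.2]
width: 0.0008
grip_force: 0.0
t 8.4 jig [-0.0265  0.025 ] 0.0701 yaw err 0.0017 z [-8.e-04  7.e-04 -1.e+00] F [ 1.1 -1.  -0.2]
0.0100,-0.0025,0.0021 -> jig [-0.0165  0.0275  0.068 ]
```

```bash
python3 -m handwheel '[0,0,0,0.005,-0.0015,0,0, 0,0,0,0.005,-0.001,0,0, 0,0,0,0,0,0,0]' | grep -E 'pos|t_force'; python3 -m handwheel '[0,0,0,0.002,0,0,0, 0,0,0,0,0,0,0]' | grep -E 'pos|t_force'; python3 -m handwheel '[0,0,0,0.002,0,0,0, 0,0,0,0,0,0,0]' | grep -E 'pos|t_force'; python3 -c "
from h import *
tojig()"
```

```text
ee_pos: [0.5645, -0.0331, 0.0703]
wrist_force: [-0.6, -0.2, 0.1]
ee_pos: [0.5661, -0.0334, 0.0704]
wrist_force: [-2.1, -0.3, 0.0]
ee_pos: [0.5673, -0.0336, 0.0701]
wrist_force: [-8.3, 0.1, 2.8]
t 9.1 jig [-0.0139  0.0264] 0.0701 yaw err 0.001 z [-2.3e-03 -1.0e-04 -1.0e+00] F [-8.3  0.1  2.8]
```

```bash
python3 -m handwheel '[0,0,0,0.003,0,0,0, 0,0,0,0,0,0,0, 0,0,0,0,0,0,0]' | grep -E 'pos|t_force'; python3 -m handwheel '[0,0,0,-0.006,0,0,0, 0,0,0,-0.015,0,0,0, 0,0,0,-0.015,0,0,0, 0,0,0,-0.02,0,-0.02,0, 0,0,0,-0.03,0,-0.03,0, 0,0,0,-0.04,0,-0.03,0, 0,0,0,-0.04,0,0,0, 0,0,0,-0.04,0,0,0, 0,0,0,0,0,0,0]'; python3 -c "
from h import *
tojig(); snap('top','top4')
i=cv2.imread('pics/top4.png')[160:292,214:390]; cv2.imwrite('pics/c4.png',cv2.resize(i,None,fx=4.5,fy=4.5,interpolation=cv2.INTER_CUBIC))
print(); bolt(.11,.316); print(); bolt(-.13,.29)"
```

```text
ee_pos: [0.5678, -0.0335, 0.0699]
wrist_force: [-32.9, 2.0, 15.2]
time: 10.3
ee_pos: [0.3635, -0.0166, 0.1517]
tool_rot: [0.0, 0.999, -0.041, 0.002]
wrist_force: [0.4, -1.0, -0.4]
width: 0.0006
grip_force: 0.0
t 10.3 jig [-0.2184  0.0264] 0.1517 yaw err 0.0009 z [ 4.4e-03 -5.0e-04 -1.0e+00] F [ 0.4 -1.  -0.4]

t 10.35 jig [-0.2168  0.0264] 0.1515 yaw err 0.0008 z [ 4.3e-03 -5.0e-04 -1.0e+00] F [-0.   0.2  0.4]
0.1664,-0.0445,0.0315 -> jig [-0.0504  0.0709  0.12  ]
0.0000,-0.0000,0.0520 -> jig [-0.0504  0.0709  0.068 ]
0.0000,-0.0150,-0.0000 -> jig [-0.0504  0.0859  0.068 ]
-0.0017,-0.0067,-0.0000 -> jig [-0.0521  0.0927  0.068 ]
-0.0007,-0.0071,-0.0000 -> jig [-0.0528  0.0998  0.068 ]
0.0005,-0.0073,-0.0000 -> jig [-0.0523  0.1071  0.068 ]
0.0017,-0.0073,-0.0000 -> jig [-0.0506  0.1144  0.068 ]
0.0029,-0.0071,-0.0000 -> jig [-0.0476  0.1216  0.068 ]
0.0041,-0.0068,-0.0000 -> jig [-0.0435  0.1283  0.068 ]
0.0053,-0.0062,-0.0000 -> jig [-0.0382  0.1345  0.068 ]
0.0064,-0.0054,-0.0000 -> jig [-0.0319  0.1399  0.068 ]
0.0073,-0.0044,-0.0000 -> jig [-0.0246  0.1443  0.068 ]
0.0081,-0.0032
[... 171 characters left out ...]
g [-0.0502 -0.1702  0.12  ]
0.0000,-0.0000,0.0520 -> jig [-0.0502 -0.1702  0.068 ]
0.0000,-0.0150,-0.0000 -> jig [-0.0502 -0.1552  0.068 ]
-0.0019,-0.0068,-0.0000 -> jig [-0.0521 -0.1484  0.068 ]
-0.0008,-0.0072,-0.0000 -> jig [-0.0529 -0.1412  0.068 ]
0.0004,-0.0074,-0.0000 -> jig [-0.0525 -0.1337  0.068 ]
0.0016,-0.0075,-0.0000 -> jig [-0.0509 -0.1262  0.068 ]
0.0029,-0.0073,-0.0000 -> jig [-0.048  -0.1189  0.068 ]
0.0041,-0.0069,-0.0000 -> jig [-0.0439 -0.112   0.068 ]
0.0053,-0.0063,-0.0000 -> jig [-0.0385 -0.1057  0.068 ]
0.0064,-0.0055,-0.0000 -> jig [-0.0321 -0.1003  0.068 ]
0.0074,-0.0045,-0.0000 -> jig [-0.0247 -0.0958  0.068 ]
0.0082,-0.0033,-0.0000 -> jig [-0.0165 -0.0925  0.068 ]
```

View pics/c4.png

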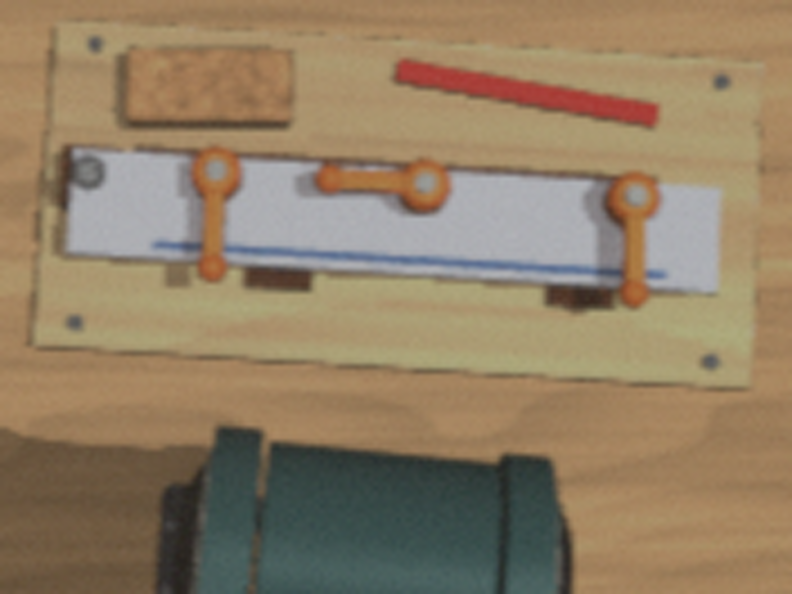

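The centre lever now points along +y, from hub (426,183) to ball (331,178), and the bar is still shut. The left bolt is next.

```bash
python3 -m handwheel '[0,0,0,0.04,-0.011,0,0, 0,0,0,0.04,-0.011,0,0, 0,0,0,0.04,-0.011,0,0, 0,0,0,0.036,-0.011,0.01,0, 0,0,0,0.01,0,0.02,0, 0,0,0,0,0,0.02,0, 0,0,0,0,0,0.02,0, 0,0,0,0,0,0.011,0, 0,0,0,0,0,0,0]'; python3 -c "
from h import *
tojig()"
python3 -m handwheel '[0,0,0,0,-0.008,0,0, 0,0,0,0,-0.007,0,0, 0,0,0,-0.002,-0.007,0,0, 0,0,0,-0.001,-0.007,0,0, 0,0,0,0,-0.007,0,0, 0,0,0,0.002,-0.007,0,0, 0,0,0,0.003,-0.007,0,0, 0,0,0,0.004,-0.007,0,0, 0,0,0,0,0,0,0]'; python3 -c "
from h import *
plan([[-.0435,.1283,.068]])"
```

```text
time: 11.25
ee_pos: [0.5345, 0.0134, 0.0676]
tool_rot: [0.0, 0.999, -0.041, -0.001]
wrist_force: [-0.6, -0.3, -0.8]
width: 0.0005
grip_force: 0.0
t 11.25 jig [-0.0504  0.0706] 0.0676 yaw err 0.0009 z [-2.8e-03  1.0e-04 -1.0e+00] F [-0.6 -0.3 -0.8]
time: 12.15
ee_pos: [0.5459, 0.0706, 0.0692]
tool_rot: [-0.0, 0.999, -0.041, -0.0]
wrist_force: [0.1, 0.0, -0.2]
width: 0.0004
grip_force: 0.0
t 12.15 jig [-0.0439  0.1285] 0.0692 yaw err 0.0016 z [-4.e-04  4.e-04 -1.e+00] F [ 0.1  0.  -0.2]
0.0004,0.0002,0.0012 -> jig [-0.0435  0.1283  0.068 ]
```

```bash
python3 -m handwheel '[0,0,0,0.005,-0.006,0,0, 0,0,0,0.006,-0.005,0,0, 0,0,0,0.007,-0.004,0,0, 0,0,0,0.006,-0.003,0,0, 0,0,0,0.004,0,0,0, 0,0,0,0,0,0,0]' | grep -E 'pos|t_force'; python3 -m handwheel '[0,0,0,0.002,0,0,0, 0,0,0,0,0,0,0]' | grep -E 'pos|t_force'; python3 -m handwheel '[0,0,0,0.003,0,0,0, 0,0,0,0,0,0,0]' | grep -E 'pos|t_force'; python3 -c "
from h import *
tojig()"
```

```text
ee_pos: [0.5754, 0.0856, 0.0693]
wrist_force: [-0.7, -0.1, -0.3]
ee_pos: [0.5766, 0.0852, 0.0693]
wrist_force: [-2.7, -1.0, 0.2]
ee_pos: [0.5773, 0.0852, 0.0691]
wrist_force: [-27.7, 1.8, 12.4]
t 13.15 jig [-0.0138  0.1457] 0.0691 yaw err 0.0011 z [-6.8e-03  4.0e-04 -1.0e+00] F [-27.7   1.8  12.4]
```

At the stop. Retreat and go to the right bolt.

```bash
python3 -m handwheel '[0,0,0,-0.006,0,0,0, 0,0,0,-0.015,0,0,0, 0,0,0,-0.02,0,0,0, 0,0,0,-0.02,0,-0.02,0, 0,0,0,-0.02,0,-0.03,0, 0,0,0,0,0.02,-0.03,0, 0,0,0,0,0.04,0,0, 0,0,0,0,0.04,0,0, 0,0,0,0,0.04,0,0, 0,0,0,0,0.04,0,0]' | grep pos; python3 -m handwheel '[0,0,0,0,0.04,0,0, 0,0,0,0,0.04,0,0, 0,0,0,0.01,0.04,0,0, 0,0,0,0.01,0.016,0,0, 0,0,0,0.01,0,0,0, 0,0,0,0,0,0,0]'; python3 -c "
from h import *
plan([[-.0502,-.1702,.069]])"
```

```text
ee_pos: [0.4841, -0.0893, 0.1499]
time: 14.75
ee_pos: [0.5038, -0.2257, 0.1492]
tool_rot: [-0.0, 0.999, -0.041, 0.0]
wrist_force: [-0.3, -0.1, 0.3]
width: 0.0006
grip_force: 0.0
t 14.75 jig [-0.0612 -0.1702] 0.1492 yaw err 0.0006 z [ 1.e-04  3.e-04 -1.e+00] F [-0.3 -0.1  0.3]
0.0110,-0.0000,0.0802 -> jig [-0.0502 -0.1702  0.069 ]
```

```bash
python3 -m handwheel '[0,0,0,0.011,0,0.02,0, 0,0,0,0,0,0.03,0, 0,0,0,0,0,0.02,0, 0,0,0,0,0,0.01,0, 0,0,0,0,0,0,0]' | grep -E 'pos|t_force'
python3 -m handwheel '[0,0,0,0,-0.008,0,0, 0,0,0,0,-0.007,0,0, 0,0,0,-0.002,-0.007,0,0, 0,0,0,-0.001,-0.007,0,0, 0,0,0,0,-0.007,0,0, 0,0,0,0.002,-0.0075,0,0, 0,0,0,0.003,-0.0075,0,0, 0,0,0,0.004,-0.007,0,0, 0,0,0,0,0,0,0]' | grep -E 'pos|t_force'; python3 -c "
from h import *
plan([[-.0439,-.112,.069]])"
```

```text
ee_pos: [0.5136, -0.2256, 0.0685]
wrist_force: [0.4, 0.0, 0.4]
ee_pos: [0.5252, -0.1685, 0.0693]
wrist_force: [-0.3, -0.3, -0.3]
t 16.15 jig [-0.0445 -0.1115] 0.0693 yaw err 0.0018 z [-3.e-04  5.e-04 -1.e+00] F [-0.3 -0.3 -0.3]
0.0006,0.0005,0.0003 -> jig [-0.0439 -0.112   0.069 ]
```

```bash
python3 -m handwheel '[0,0,0,0.005,-0.006,0,0, 0,0,0,0.006,-0.005,0,0, 0,0,0,0.007,-0.004,0,0, 0,0,0,0.007,-0.003,0,0, 0,0,0,0.004,0,0,0, 0,0,0,0,0,0,0]' | grep -E 'pos|t_force'; python3 -m handwheel '[0,0,0,0.002,0,0,0, 0,0,0,0,0,0,0]' | grep -E 'pos|t_force'; python3 -m handwheel '[0,0,0,0.003,0,0,0, 0,0,0,0,0,0,0]' | grep -E 'pos|t_force'; python3 -c "
from h import *
tojig()"
```

```text
ee_pos: [0.5556, -0.1535, 0.0692]
wrist_force: [-1.0, 0.7, 0.5]
ee_pos: [0.557, -0.154, 0.0692]
wrist_force: [-2.0, -0.3, -0.9]
ee_pos: [0.558, -0.154, 0.0691]
wrist_force: [-22.8, 2.9, 9.6]
t 17.15 jig [-0.0132 -0.0943] 0.0691 yaw err 0.0008 z [-0.0059  0.0011 -1.    ] F [-22.8   2.9   9.6]
```

```bash
python3 -m handwheel '[0,0,0,-0.006,0,0,0, 0,0,0,-0.015,0,0,0, 0,0,0,-0.02,0,0,0, 0,0,0,-0.02,0,-0.02,0, 0,0,0,-0.03,0,-0.03,0, 0,0,0,-0.04,0,-0.03,0, 0,0,0,-0.04,0,0,0, 0,0,0,-0.04,0,0,0, 0,0,0,0,0,0,0]'; python3 -c "
from h import *
tojig(); snap('top','top5')
i=cv2.imread('pics/top5.png')[160:292,214:390]; cv2.imwrite('pics/c5.png',cv2.resize(i,None,fx=4.5,fy=4.5,interpolation=cv2.INTER_CUBIC))"
```

```text
time: 18.05
ee_pos: [0.3475, -0.1368, 0.1505]
tool_rot: [0.001, 0.999, -0.042, 0.002]
wrist_force: [-0.4, -0.9, -0.8]
width: 0.0003
grip_force: 0.0
t 18.05 jig [-0.2243 -0.0946] 0.1505 yaw err -0.0001 z [ 0.0036 -0.0018 -1.    ] F [-0.4 -0.9 -0.8]
```

View pics/c5.png

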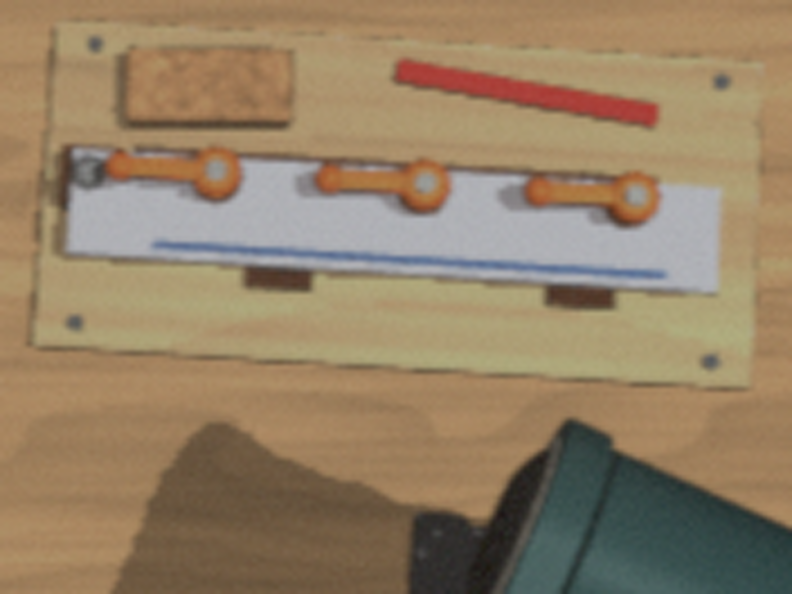

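All three levers point along +y, with balls at (118,165), (331,178) and (540,191). The bar is shut, the loose items are where they were, and the arm is clear. I'll hand in.

```bash
python3 -c "
from rig import arm
print(arm.hand_in())"
```

```text
the job is handed in; nothing more can be done
None
```

The job is handed in, with no verdict returned: the keeper bar is shut past its detent, the bolts were tightened centre, left, then right to their stops, and the arm is clear; the last picture shows the sanding block and pencil unmoved, while the slat, hidden under the bar, could not be checked.

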